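# Stand the slumped coffee carton back up and face up the row

### The job

On the retail display board the kraft-brown coffee carton has slumped sideways onto the wooden packet crate. With the fingertips, push it back upright onto its own base, then slide it straight back along the board until it stands square and flush with the other three cartons, near the back rail. Only push it: do not pinch it, lift it or press hard enough to dent it, and leave the other cartons, the crate and everything else where they stand.

Things in the scene. Friction and masses are not known exactly. Their poses are not given: they have to be found in the camera images.
- display: Fixed light-wood display board 240 (x) x 460 (y) x 18 mm, brass strip on its front edge. Origin: centre of its underside. x points to the back of the display, away from the robot (turned up to 17 degrees), y left, z up. The cartons stand on its top. On its back edge stands a rail 45 mm high above the board, front face at board x = +108 mm. A carton is flush with its origin at board x = 55 mm.
- kraft_carton: The slumped carton, kraft brown with cream labels and red bands: rigid uniform box 100 (x, front to back) x 48 (y) x 150 mm (z), 0.2 to 0.4 kg. Origin: centre of its base. Its top leans 28 degrees to the left (board +y) against the crate's near top edge. It stands 25 to 55 mm forward of the row. Friction on the board 0.5 to 0.7: pushed back higher than 65 mm above the board it may tip instead of slide.
- kraft_foot (a point): Middle of the long left (+y) bottom edge of the kraft carton, 24 mm left of its origin: the edge on which it rests while it leans and about which it tips up. It stays on the board throughout. Once pushed to within about 18 degrees of upright, the carton settles onto its base by itself.
- kraft_top_edge (a point): Middle of the long left (+y) top edge of the kraft carton, 150 mm from kraft_foot. While the carton leans this edge overhangs the crate, about 150 mm above the counter, with nothing beside it on the far (left) side.
- packet_crate: Dark-wood open crate of drip packets, 130 (x) x 100 (y) x 70 mm high, 0.9 kg, loose, standing on the board to the left of the kraft carton; nothing in it is higher than its rim. Origin: centre of its underside. Its near (right) face is 37 mm to the left of the kraft carton's resting edge.
- blue_carton: Blue carton of the row, same size and frame as the kraft one (100 x 48 x 150 mm), about 0.29 kg, loose, standing upright and square on the board with its back near the rail. The three stand side by side in any order to the right (board -y) of the kraft carton; once that is upright, 8 to 16 mm lie between it and the nearest of them. Origin: centre of its base.
- black_carton: Black carton of the row, same size and frame as the kraft one (100 x 48 x 150 mm), about 0.29 kg, loose, standing upright and square on the board with its back near the rail. The three stand side by side in any order to the right (board -y) of the kraft carton; once that is upright, 8 to 16 mm lie between it and the nearest of them. Origin: centre of its base.
- green_carton: Green carton of the row, same size and frame as the kraft one (100 x 48 x 150 mm), about 0.29 kg, loose, standing upright and square on the board with its back near the rail. The three stand side by side in any order to the right (board -y) of the kraft carton; once that is upright, 8 to 16 mm lie between it and the nearest of them. Origin: centre of its base.
- milk_pitcher: Bystander: stainless milk pitcher, 105 mm high, 88 mm across, at the left. Origin: centre of its underside.
- cup: Bystander: white mug, 62 mm high, 76 mm across, at the left near the robot. Origin: centre of its underside.
- tamper: Bystander: coffee tamper standing on its 58 mm steel base, turned orange-brown handle, 92 mm high, at the right. Origin: centre of its underside.
- dosing_cup: Bystander: small black dosing cup, 58 mm across, 50 mm high, at the right. Origin: centre of its underside.
Things that resemble listed ones, but are neither listed nor needed, are in the scene too. What is shaped like the green_carton but pink or purple is not meant.

How it is judged:
By the outcome, as a careful person would: the job done as asked, in the order asked, and still so for the second after the job is handed in, with the robot touching nothing.
It also fails if it takes over 51 s, if anything falls off the work surface, if the arm or the gripper's body presses on something with over 40 N, if the wrist force passes 120 N, or if a joint passes its speed limit or range.

### The arm

A 7-joint arm with a two-finger parallel gripper is mounted at the origin on the work surface. World frame = base frame: x ahead of the robot, y to its left, z up, the work surface at z = 0. Lengths are in m, angles in rad, forces in N, time in s.
With the tool pointing down it reaches from about 0.4 to 0.875 m from the base axis. Payload 4.4 kg.
Tool frame: the origin (TCP) lies on the mounting face of the last link; the fingertips stand 173 mm ahead of it and the grasp point (between the pads) lies pinch_z ahead of it (pinch_z is the distance from the TCP to the grasp point, in m); z points along the fingers, y is the line along which they close (so a half turn about z gives the same grasp; the last joint's range is limited). The gripper opens to 85 mm and grips with 20 to 120 N. Pads are 22 mm wide; open, the fingers measure 114 mm over their backs; the gripper's body (76 mm by 85 mm) begins 54 mm behind the grasp point. The pads swing forward as they close: fully open they stand 13 mm farther back than shut.
Start: joints at [-1.408, 0.628, 0.038, 1.517, -0.027, 0.996, -0.02], TCP at [0.147, 0.633, 0.405] pointing down, gripper open.
Joint ranges: [-3.06, 3.06], [-0.37, 2.12], [-1.25, 1.32], [0.18, 2.47], [-1.1, 4.24], [0.23, 1.98], [-2.94, 2.94]. Speed limits (rad/s): [2.57, 2.57, 3.14, 3.14, 3.14, 3.14, 3.14].

### API

Orientations are given as a rotation vector (axis times angle).
In Python, from cell import * gives the robot as it stands. The module is installed in compiled form; this text tells all that it offers.
- The arm moves only by the shell command python3 -m crank 'ROWS' [OPENING] [FORCE]. ROWS is JSON, a list that holds one entry, the list of rows, each a list of 4 numbers: the shift along the tool's x, y, z in cm, then the turn about the tool's z in degrees. In form: [[[tx, ty, tz, twist], ...]]. A call has 1 to 5 rows; each row is the pose to reach, as a shift and turn from the pose commanded when the call began, along the tool's axes at that moment; what a row does not reach only later rows make up. A row lasts 1/8 s, in which the tool goes at most 62.5 mm and 10.7 degrees, less where a joint would pass 70% of its speed; a pose out of reach is approached as far as the arm can. A call with a gripper value outside its range is refused whole. OPENING is the closure, from -1 (fully open) to 1 (shut), set as the call begins (- or left out, the last holds). The fingers move at their own pace and stop on an object; FORCE is the grip in N (left out, the last holds). Time passes only in rows, so rows that repeat a pose let the fingers close. It gives the time, the measured TCP pose, the force, the opening and the grip force at its end, in the units of the state.
- read_state(): the state, without advancing time (a new reading comes with each control period).
- camera(name): name is "scene" or "top"; returns a dict with "frame" (420x560x3 uint8, red, green, blue), "z_map" (420x560 float32, m along the optical axis (not along the pixel's ray), 0 where there is no reading), "fx", "fy", "cx", "cy" (pixels), "eye" and "rotation" of the camera in the world. Camera axes: x right, y up, looking along -z (the intrinsics and any distortion apply to the point x, -y, -z); pixel columns grow to the right and rows downward; lengths in m; the calibration is good to about 2 mm. A picture is of the moment at which its call begins.
- sign_off(): hands the job in; it is judged then, once.
Trained networks look in a picture, given as the dict that the camera call returned (one of the last four; its "shot" number tells which), for a name from the list of things; names that differ only in an ending like _2 or _b are one class to them, and where a whole thing is asked for, a point or a joint stands for the part that bears it (a point fixed in the world has none). Each returns a list of dicts, best first, with "score" (0 to 1); they miss things now and then, are a little off and sometimes report something else, mostly with a low value. They report only what shows in the picture. A call takes as long as a camera call. They do not tell look-alikes from the thing itself.
- search_frame(picture, query): "box" ([left, top, width, height] in pixels, round what is visible of it).
The state is a dict: "t": time; "q": joint angles; "joint_vel": joint speeds; "tau": joint torques, N m; "ee_pos": TCP position; "tool_rot": TCP orientation; "force": force on the tool from outside, world axes, zero at the start; "ft_torque": the same for the moment, N m; "grip_width": opening from 0.0 (shut) to 1.0 (fully open); "gripper_force": force on a finger pad.
Only numpy, scipy, OpenCV 4.12 (cv2) and the standard library are available. Lean on these libraries where they do the work, as an engineer would, in place of code of your own. Each camera call takes 0.05 s, during which the arm holds its last target. There are 200 camera calls.

## Working session

There is one attempt and no reset: what is moved stays moved. The work goes in short steps, Python scripts to look and compute and a shell command to move; the robot and the scene stay as the last step left them, time stands still between calls to the robot, and variables do not carry over. Pictures are saved under pics/ and viewed, at most 10 in all, crops included, and the job is handed in when it is done.

```bash
mkdir -p pics; cat > h.py <<'E'
from cell import *
import numpy as np, cv2
from scipy.spatial.transform import Rotation as R
def cloud(p):
    z=p["z_map"]; v,u=np.mgrid[:z.shape[0],:z.shape[1]]
    c=np.stack([(u-p["cx"])/p["fx"]*z,-(v-p["cy"])/p["fy"]*z,-z],-1)
    w=c@np.array(p["rotation"]).T+np.array(p["eye"]); w[z<=0]=np.nan
    return w
def save(p,n): cv2.imwrite("pics/"+n,p["frame"][:,:,::-1])
E
python3 - <<'E'
from h import *
s=read_state(); print(s)
for n in ("scene","top"):
    p=camera(n); save(p,n+"0.png"); print({k:p[k] for k in p if k not in("frame","z_map")})
    np.savez("pics/%s0.npz"%n,w=cloud(p),f=p["frame"])
    for q in ("kraft_carton","packet_crate","blue_carton","black_carton","green_carton","display"):
        print(q,[(np.round(d["box"]),round(d["score"],2)) for d in search_frame(p,q)[:2]])
E
```

```text
{'t': 0.0, 'q': array([-1.40779042,  0.62929905,  0.03840712,  1.51836433, -0.02698915,
        0.99629202, -0.01998932]), 'joint_vel': array([-2.63421691e-04,  2.29393198e-03,  7.38333842e-05,  9.94519717e-04,
        1.15890434e-04, -4.12890200e-04,  1.52127445e-03]), 'tau': array([ 1.92234529e-04, -5.63405836e+01,  1.22603294e+00, -1.93442094e+01,
        1.08843483e-02,  1.08884485e-02,  2.43237008e-05]), 'ee_pos': array([0.14731513, 0.63278188, 0.40381983]), 'tool_rot': array([-3.58531000e-01, -3.12086415e+00,  2.88219475e-03]), 'force': array([-0.30865341, -0.43743848,  0.47541514]), 'ft_torque': array([-0.0241589 ,  0.00686149,  0.08722979]), 'gripper_force': 0.0, 'grip_width': 0.999053910135395}
{'fx': 457.1235334662058, 'fy': 457.1235334662058, 'cx': 275.6584584117965, 'cy': 210.84141213198663, 'eye': array([ 0.28936475, -0.37126071,  1.36199912]), 'rotation': array([ 0.30890995, -0.0797549 , -0.53882386]), 'shot': 1}Traceback (most recent call last):
  File "<stdin>", line 5, in <module>
  File "h.py", line 7, in cloud
    w=c@np.array(p["rotation"]).T+np.array(p["eye"]); w[z<=0]=np.nan
      ~~~~~~~~~~~~~~~~~~~~~~~~~~~^~~~~~~~~~~~~~~~~~~
ValueError: operands could not be broadcast together with shapes (420,560) (3,)
```

```bash
sed -i 's/np.array(p\["rotation"\]).T/R.from_rotvec(p["rotation"]).as_matrix().T/' h.py
python3 - <<'E'
from h import *
for n in ("scene","top"):
    p=camera(n); save(p,n+"0.png"); print({k:p[k] for k in p if k not in("frame","z_map")})
    w=cloud(p); np.savez("pics/%s0.npz"%n,w=w,f=p["frame"])
    for q in ("kraft_carton","packet_crate","blue_carton","black_carton","green_carton","display"):
        for d in search_frame(p,q)[:2]:
            b=d["box"];print(q,np.round(b),round(d["score"],2),w[int(b[1]+b[3]/2),int(b[0]+b[2]/2)].round(3))
E
```

```text
{'fx': 457.1235334662058, 'fy': 457.1235334662058, 'cx': 275.6584584117965, 'cy': 210.84141213198663, 'eye': array([ 0.28936475, -0.37126071,  1.36199912]), 'rotation': array([ 0.30890995, -0.0797549 , -0.53882386]), 'shot': 2}
kraft_carton [245. 125.  44.  65.] 0.9 [0.555 0.132 0.131]
packet_crate [234. 117.  48.  48.] 0.7 [0.553 0.18  0.162]
blue_carton [311. 163.  40.  50.] 0.8 [ 0.651 -0.053  0.167]
black_carton [289. 144.  33.  50.] 0.59 [0.623 0.035 0.16 ]
green_carton [332. 234.  43.  43.] 0.94 [ 0.6   -0.245  0.156]
green_carton [278. 278.  41.  28.] 0.86 [ 0.421 -0.249  0.149]
{'fx': 514.4156408857428, 'fy': 514.4156408857428, 'cx': 270.4944885611357, 'cy': 201.93427871632088, 'eye': array([ 0.2281881 , -0.00924159,  1.95605057]), 'rotation': array([ 0.10109015, -0.10854017, -1.55747292]), 'shot': 3}
kraft_carton [210. 162.  37.  32.] 0.72 [0.562 0.137 0.135]
packet_crate [188. 158.  34.  43.] 0.67 [0.564 0.23  0.077]
blue_carton [269. 132.  19.  40.] 0.76 [ 0.651 -0.041  0.172]
black_carton [238. 141.  20.  35.] 0.92 [0.626 0.065 0.165]
green_carton [256. 133.  19.  42.] 0.84 [0.645 0.001 0.164]
green_carton [319. 200.  29.  33.] 0.59 [ 0.425 -0.239  0.14 ]
display [176. 134. 132.  95.] 0.86 [0.56  0.094 0.066]
```

View pics/scene0.png

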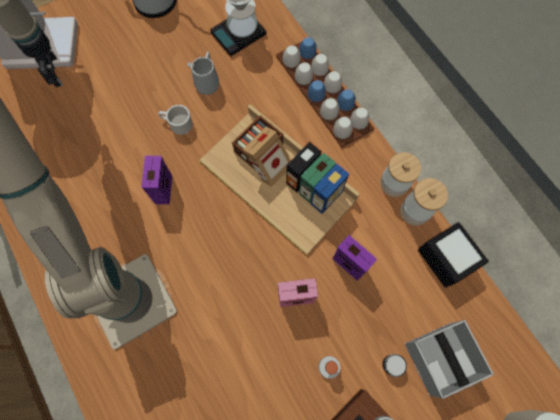

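View pics/top0.png

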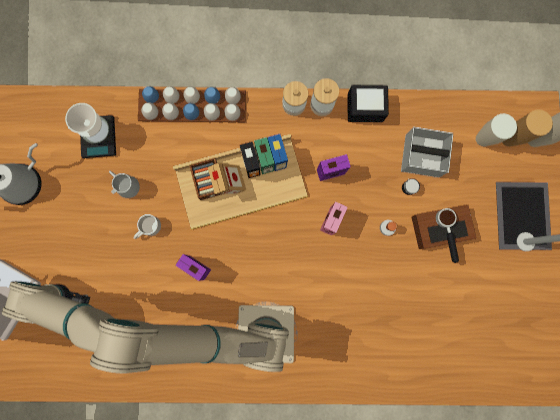

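The scene shows the kraft carton at about (265,155) leaning on the crate. The row to its right is black, green, blue at (300–335,165–190), and the pink and purple cartons are decoys. Next I'll measure the board frame, the carton edges and the gripper profile.

```bash
cat > m.py <<'E'
from h import *
def board(w,prt=True):
    P=w.reshape(-1,3); P=P[~np.isnan(P).any(1)]
    m=(P[:,2]>.012)&(P[:,2]<.024)&(P[:,0]>.35)&(P[:,0]<.8)&(abs(P[:,1]-.06)<.32)
    r=cv2.minAreaRect(P[m][:,:2].astype(np.float32)); 
    return P,r,m.sum()
E
python3 - <<'E'
from m import *
for n in("scene","top"):
    w=np.load("pics/%s0.npz"%n)["w"]; P,r,k=board(w); print(n,"board",r,k)
    m=(P[:,2]>.158)&(P[:,2]<.178)&(P[:,0]>.53)&(P[:,0]<.75)&(P[:,1]>-.12)&(P[:,1]<.09)
    print("row",cv2.minAreaRect(P[m][:,:2].astype(np.float32)),m.sum(),np.median(P[m][:,2]))
    m=(P[:,2]>.05)&(P[:,2]<.078)&(P[:,0]>.5)&(P[:,0]<.8)&(P[:,1]>-.2)&(P[:,1]<.3)
    # gripper profile
    s=read_state(); T=R.from_rotvec(s["tool_rot"]).as_matrix(); t=(P-s["ee_pos"])@T
    g=(abs(t[:,0])<.06)&(abs(t[:,1])<.12)&(t[:,2]>0)&(t[:,2]<.2)
    for a in np.arange(0,.2,.01):
        q=t[g&(t[:,2]>=a)&(t[:,2]<a+.01)]
        if len(q)>2: print(round(a,2),len(q),q[:,0].min().round(3),q[:,0].max().round(3),q[:,1].min().round(3),q[:,1].max().round(3))
f=np.load("pics/scene0.npz")["f"]
a=cv2.resize(f[100:260,190:370],None,fx=4,fy=3.75,interpolation=2)
cv2.imwrite("pics/c1.png",a[:,:,::-1])
E
```

```text
scene board ((0.5635702610015869, 0.04403069615364075), (0.6132252812385559, 0.36806973814964294), 88.1737289428711) 5597
row ((0.6509510278701782, 0.012951061129570007), (0.10470730811357498, 0.15146404504776), 16.641572952270508) 1713 0.1668598518428932
0.0 178 -0.041 0.032 -0.042 0.015
0.01 96 -0.041 0.025 -0.042 0.006
0.02 91 -0.041 0.032 -0.042 0.001
0.03 92 -0.04 0.029 -0.043 0.01
0.04 58 -0.039 0.025 -0.042 0.003
0.05 51 -0.015 0.008 -0.072 -0.029
0.06 96 -0.022 0.016 -0.074 -0.013
0.07 75 -0.023 0.017 -0.074 -0.007
0.08 65 -0.021 0.014 -0.075 0.019
0.09 49 -0.021 0.009 -0.076 0.012
0.1 46 -0.02 0.008 -0.078 0.033
0.11 36 -0.017 0.01 -0.076 0.051
0.12 19 -0.015 -0.004 -0.057 0.05
0.13 20 -0.014 0.001 -0.058 0.045
0.14 34 -0.015 0.008 -0.061 0.049
0.15 31 -0.014 0.007 -0.057 0.048
0.16 7 -0.009 0.002 -0.05 0.045
top board ((0.5750716924667358, 0.059318333864212036), (0.4452268183231354, 0.6304710507392883), 0.00011455174535512924) 3550
row ((0.6498236656188965, 0.011553086340427399), (0.10240896046161652, 0.1506596803665161), 16.19485855102539) 1092 0.1682302159617194
0.0 27 -0.039 -0.01 -0.041 -0.001
0.01 19 -0.039 -0.015 -0.038 -0.009
0.02 21 -0.037 -0.006 -0.042 -0.015
0.03 21 -0.039 -0.003 -0.042 -0.007
0.04 10 -0.038 -0.003 -0.042 0.007
0.05 33 -0.015 0.001 -0.074 -0.04
0.06 28 -0.013 0.004 -0.075 -0.034
0.07 17 -0.02 0.001 -0.077 -0.025
0.08 19 -0.02 0.004 -0.076 -0.03
0.09 24 -0.019 0.004 -0.078 -0.024
0.1 23 -0.016 0.007 -0.078 -0.033
0.11 9 -0.014 0.007 -0.077 -0.05
0.14 3 -0.013 -0.012 -0.051 -0.047
```

View pics/c1.png

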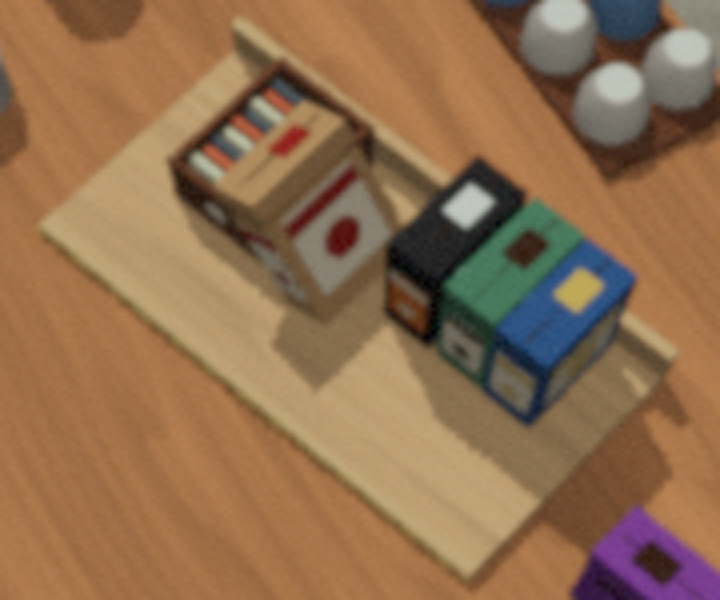

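The crop shows the kraft carton's lower front corner near crop (320,318) and its top edges at (220,190)–(290,70). The row's front face is further back. The gripper's depth profile has fingers out to ±57 mm near the tips and knuckles out to ±77 mm starting 40 mm above them. Now I'll fit the carton in the board frame.

```bash
cat >> m.py <<'E'
YAW=np.radians(16.4)
def tob(P,y=YAW):
    c,s=np.cos(y),np.sin(y); return np.c_[P[:,0]*c+P[:,1]*s,-P[:,0]*s+P[:,1]*c,P[:,2]]
def tow(b,y=YAW):
    c,s=np.cos(y),np.sin(y); return np.array([b[0]*c-b[1]*s,b[0]*s+b[1]*c])
def pc(v): return np.percentile(v,[1,5,50,95,99]).round(4)
E
python3 - <<'E'
from m import *
for n in("scene","top"):
    w=np.load("pics/%s0.npz"%n)["w"].reshape(-1,3); f=np.load("pics/%s0.npz"%n)["f"].reshape(-1,3)
    k=~np.isnan(w).any(1); B=tob(w[k]); F=f[k]
    roi=(abs(B[:,0]-.57)<.15)&(abs(B[:,1]+.07)<.26); B=B[roi];F=F[roi]
    b=(B[:,2]>.014)&(B[:,2]<.022); print(n,"board X",pc(B[b,0]),"Y",pc(B[b,1]),pc(B[b,2]))
    r=(B[:,2]>.158)&(B[:,2]<.178)&(B[:,1]<-.08); print("row X",pc(B[r,0]),"Y",pc(B[r,1]))
    # left end & kraft: Y>-.08 , z profile
    yl=B[r,1].max()
    kk=(B[:,2]>.03)&(B[:,1]>yl+.004)
    for a in np.arange(.03,.19,.01):
        q=B[kk&(B[:,2]>=a)&(B[:,2]<a+.01)]
        if len(q)>3: print(round(a,2),len(q),"X",q[:,0].min().round(3),q[:,0].max().round(3),"Y",q[:,1].min().round(3),q[:,1].max().round(3))
    # fit right face (normal tilted up-right) 
    q=B[kk&(B[:,2]>.1)&(B[:,2]<.185)]
    print("high X",pc(q[:,0]),"Y",pc(q[:,1]),"Z",pc(q[:,2]))
p=np.load("pics/top0.npz")["w"]; print("purple",p[268,193],"cup",p[226,148],"pitcher",p[184,122])
E
```

```text
scene board X [0.4541 0.4593 0.52   0.6579 0.6795] Y [-0.292  -0.2828 -0.1121  0.1487  0.1613] [0.0141 0.0144 0.0172 0.021  0.0217]
row X [0.5784 0.5815 0.6267 0.6733 0.6777] Y [-0.2463 -0.2411 -0.1754 -0.1033 -0.0971]
0.03 79 X 0.534 0.685 Y -0.076 0.162
0.04 119 X 0.534 0.683 Y -0.078 0.162
0.05 199 X 0.533 0.694 Y -0.075 0.161
0.06 306 X 0.533 0.693 Y -0.069 0.164
0.07 368 X 0.533 0.673 Y -0.065 0.101
0.08 367 X 0.533 0.678 Y -0.06 0.104
0.09 123 X 0.532 0.674 Y -0.053 0.101
0.1 110 X 0.533 0.634 Y -0.047 0.009
0.11 103 X 0.533 0.633 Y -0.043 0.016
0.12 105 X 0.533 0.635 Y -0.036 0.019
0.13 115 X 0.533 0.634 Y -0.032 0.023
0.14 123 X 0.533 0.633 Y -0.027 0.038
0.15 261 X 0.533 0.634 Y -0.021 0.036
0.16 251 X 0.533 0.634 Y -0.016 0.021
0.17 44 X 0.534 0.63 Y -0.009 0.006
high X [0.5333 0.5343 0.5787 0.6282 0.6333] Y [-0.0453 -0.0411 -0.013   0.0294  0.0344] Z [0.1012 0.1049 0.15   0.1693 0.1727]
top board X [0.4513 0.4567 0.5221 0.665  0.6786] Y [-0.2936 -0.2829 -0.0793  0.1511  0.1612] [0.0141 0.0145 0.018  0.0215 0.0219]
row X [0.5763 0.5798 0.625  0.6718 0.6751] Y [-0.2467 -0.2406 -0.1752 -0.1041 -0.0986]
0.03 62 X 0.464 0.682 Y -0.092 0.15
0.04 82 X 0.532 0.694 Y -0.091 0.156
0.05 158 X 0.532 0.694 Y -0.09 0.164
0.06 274 X 0.531 0.691 Y -0.092 0.162
0.07 284 X 0.53 0.688 Y -0.066 0.137
0.08 306 X 0.531 0.678 Y -0.061 0.102
0.09 108 X 0.531 0.673 Y -0.057 0.101
0.1 48 X 0.53 0.642 Y -0.052 0.095
0.11 48 X 0.531 0.633 Y -0.046 0.001
0.12 46 X 0.53 0.629 Y -0.041 0.023
0.13 47 X 0.531 0.631 Y -0.033 0.015
0.14 84 X 0.531 0.632 Y -0.03 0.035
0.15 165 X 0.531 0.633 Y -0.024 0.034
0.16 176 X 0.531 0.63 Y -0.02 0.029
0.17 59 X 0.533 0.63 Y -0.013 0.013
high X [0.5309 0.5323 0.5784 0.6262 0.6307] Y [-0.0471 -0.0424 -0.0068  0.0301  0.0336] Z [0.1016 0.1077 0.1546 0.1727 0.1776]
purple [0.2361357  0.25019818 0.1531619 ] cup [ 0.39371134  0.44856966 -0.00124597] pitcher [nan nan nan]
```

```bash
cat >> m.py <<'E'
def go(X,Y,z,ang=np.degrees(YAW)):
    "shift (cm, tool axes) and twist to put TCP at board-rotated X,Y, world z with tool y at angle ang"
    s=read_state(); T=R.from_rotvec(s["tool_rot"]).as_matrix()
    d=np.r_[tow((X,Y)),z]-s["ee_pos"]; a=np.degrees(np.arctan2(T[1,1],T[0,1]))
    tw=(a-ang+180)%360-180
    print("t",round(s["t"],2),"now",tob(s["ee_pos"][None])[0].round(4),"ang",round(a,1),"F",s["force"].round(1),"->",(T.T@d*100).round(2),"twist",round(tw,1))
E
python3 -c "
from m import *
go(.583,.075,.405)"
```

```text
t 0.75 now [0.3201 0.5657 0.4048] ang 76.9 F [ 0.3 -0.7 -1.7] -> [-4.705e+01 -2.976e+01 -3.000e-02] twist 60.5
```

```bash
python3 -m crank '[[[-4,-2.5,0,0],[-9,-5.5,0,0],[-14,-8.5,0,0],[-18.5,-11.5,0,0],[-23,-14.5,0,0]]]' 0
python3 -m crank '[[[-5,-3,0,10],[-10,-6,0,20],[-15,-9,0,30],[-20,-12.5,0,40],[-24,-15.2,0,50]]]'
python3 -c "
from m import *
go(.583,.075,.405)"
```

```text
t: 1.38
ee_pos: [0.3397, 0.4383, 0.405]
tool_rot: [0.359, 3.121, 0.001]
force: [0.8, 0.7, 0.0]
grip_width: 0.503
gripper_force: 0.0
t: 2.0
ee_pos: [0.5394, 0.2348, 0.405]
tool_rot: [1.654, 2.67, 0.001]
force: [-0.5, -0.1, 0.3]
grip_width: 0.5
gripper_force: 0.0
t 2.0 now [0.5837 0.073  0.405 ] ang 26.5 F [-0.5 -0.1  0.3] -> [ 0.21 -0.04  0.  ] twist 10.1
```

```bash
python3 -m crank '[[[0.2,0,2,10],[0.2,0,5,10],[0.2,0,8,10],[0.2,0,10.3,10],[0.2,0,10.3,10]]]'
python3 -c "
from m import *
p=camera('scene'); save(p,'s2.png'); a=cv2.resize(p['frame'][70:230,170:350],None,fx=4,fy=3.75); cv2.imwrite('pics/c2.png',a[:,:,::-1])
go(.583,.045,.302)"
```

```text
t: 2.62
ee_pos: [0.5362, 0.2389, 0.3002]
tool_rot: [-1.87, -2.522, 0.005]
force: [0.4, -0.8, 0.4]
grip_width: 0.499
gripper_force: 0.0
t 2.67 now [0.5825 0.0777 0.3015] ang 16.9 F [0.2 0.2 0.8] -> [-3.27  0.02 -0.05] twist 0.5
```

View pics/c2.png

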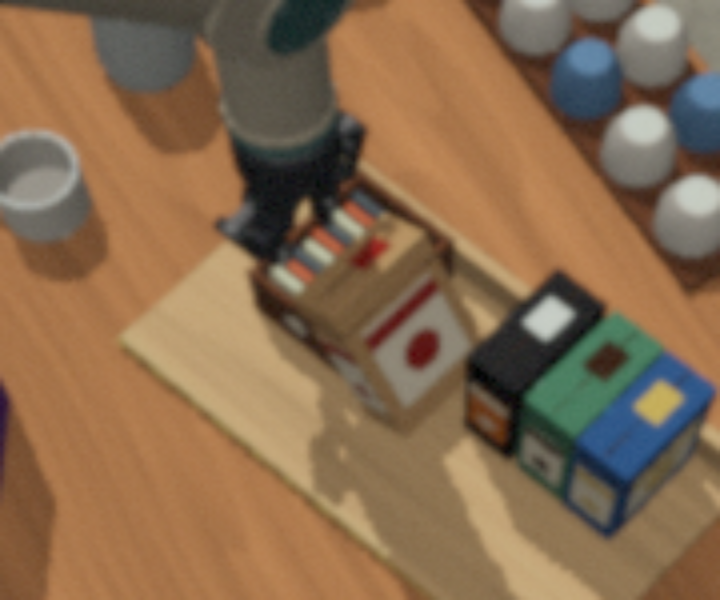

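The fingers, at crop (265,235)–(330,200), hang free above the crate, left of the carton's top edge. I'll push it to the right slowly.

```bash
python3 -m crank '[[[-1.2,0,0,0.5],[-2.2,0,0,0.5],[-2.6,0,0,0.5],[-3,0,0,0.5],[-3.3,0,0,0.5]]]'
python3 -m crank '[[[-0.4,0,0,0],[-0.8,0,0,0],[-1.2,0,0,0],[-1.6,0,0,0],[-1.6,0,0,0]]]'
python3 -c "
from m import *
go(.583,.012,.302)"
```

```text
t: 3.3
ee_pos: [0.5465, 0.2074, 0.3018]
tool_rot: [-1.882, -2.515, -0.001]
force: [0.1, -0.4, -0.2]
grip_width: 0.503
gripper_force: 0.2
t: 3.92
ee_pos: [0.5512, 0.1915, 0.3017]
tool_rot: [1.883, 2.515, -0.0]
force: [0.3, 0.1, 0.6]
grip_width: 0.502
gripper_force: 0.0
t 3.92 now [0.5828 0.0281 0.3017] ang 16.3 F [0.3 0.1 0.6] -> [-1.61  0.02 -0.03] twist -0.1
```

```bash
python3 -m crank '[[[-0.3,0,0,0],[-0.6,0,0,0],[-0.9,0,0,0],[-1.2,0,0,0],[-1.5,0,0,0]]]'
python3 -m crank '[[[-0.3,0,0,0],[-0.6,0,0,0],[-0.9,0,0,0],[-1.2,0,0,0],[-1.5,0,0,0]]]'
cat >> m.py <<'E'
def kraft(n):
    p=camera(n); B=cloud(p).reshape(-1,3); k=~np.isnan(B).any(1); B=tob(B[k])
    roi=(B[:,0]>.45)&(B[:,0]<.7)&(abs(B[:,1]+.07)<.26); B=B[roi]
    for nm,m in(("kraft",(B[:,1]>-.0885)&(B[:,1]<-.02)),("row",(B[:,1]<-.094))):
        q=B[m&(B[:,2]>.158)&(B[:,2]<.18)]
        if len(q)>5: print(n,nm,len(q),"X",pc(q[:,0])[[0,4]],"Y",pc(q[:,1])[[0,4]],"Z",pc(q[:,2])[2],"rect",cv2.minAreaRect(q[:,:2].astype(np.float32)))
    return p
E
python3 -c "
from m import *
go(.583,.012,.302)
p=kraft('scene'); save(p,'s3.png'); kraft('top')
a=cv2.resize(p['frame'][70:230,170:350],None,fx=4,fy=3.75); cv2.imwrite('pics/c3.png',a[:,:,::-1])"
```

```text
t: 4.55
ee_pos: [0.5553, 0.1774, 0.3017]
tool_rot: [1.882, 2.515, -0.0]
force: [-0.4, -0.3, 0.4]
grip_width: 0.498
gripper_force: 0.0
t: 5.18
ee_pos: [0.5595, 0.1631, 0.3017]
tool_rot: [-1.882, -2.515, -0.0]
force: [-0.5, 0.4, 0.6]
grip_width: 0.496
gripper_force: 0.0
t 5.17 now [ 0.5828 -0.0015  0.3017] ang 16.4 F [-0.5  0.4  0.6] -> [ 1.35  0.02 -0.03] twist -0.0
scene kraft 562 X [0.5341 0.6332] Y [-0.0884 -0.0414] Z 0.1674 rect ((0.5832366347312927, -0.06445345282554626), (0.04789912328124046, 0.1013307124376297), 89.75291442871094)
scene row 1742 X [0.5784 0.6777] Y [-0.2461 -0.0975] Z 0.1669 rect ((0.6287298798561096, -0.17132264375686646), (0.1034536063671112, 0.15178073942661285), 0.10559242218732834)
top kraft 351 X [0.5319 0.6311] Y [-0.0817 -0.0354] Z 0.1679 rect ((0.5817562341690063, -0.058468353003263474), (0.047534167766571045, 0.10217999666929245), 89.56434631347656)
top row 1116 X [0.5767 0.6759] Y [-0.2469 -0.0988] Z 0.168 rect ((0.6267935633659363, -0.17292556166648865), (0.10328194499015808, 0.15146929025650024), 0.3419699966907501)
```

View pics/c3.png

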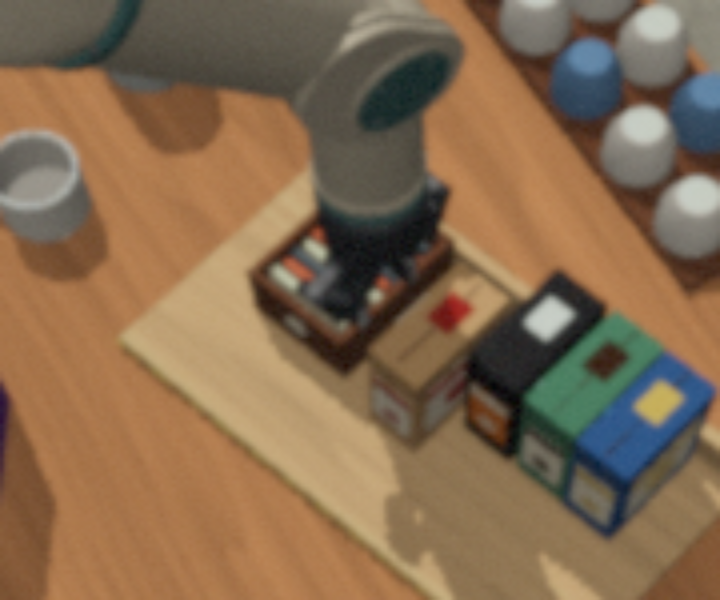

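The carton stands upright at crop (440,340), still about 45 mm forward of the row. I'll back off, lift and move round to its front. Then I'll push low with the back of the opened leading finger.

```bash
python3 -m crank '[[[2,0,0,0],[4,0,0,0],[4,0,-4,0],[4,0,-8,0],[4,-3,-10,0]]]' -1
python3 -m crank '[[[-2,-4,0,0],[-5,-8,0,0],[-8,-12,0,0],[-9.7,-12.3,0,0],[-9.7,-12.3,0,0]]]'
python3 -c "
from m import *
kraft('top'); kraft('scene')
go(.43,-.0585,.19)"
```

```text
t: 5.9
ee_pos: [0.5201, 0.1958, 0.4037]
tool_rot: [1.877, 2.516, 0.007]
force: [-0.4, -0.1, -0.4]
grip_width: 0.999
gripper_force: 0.0
t: 6.52
ee_pos: [0.4286, 0.0659, 0.4021]
tool_rot: [1.882, 2.515, 0.002]
force: [-0.6, 0.2, -0.3]
grip_width: 1.002
gripper_force: 0.0
top kraft 310 X [0.5475 0.632 ] Y [-0.0844 -0.0375] Z 0.1672 rect ((0.5891282558441162, -0.06079811602830887), (0.08751041442155838, 0.04777464270591736), 0.3109489679336548)
top row 1108 X [0.5766 0.6753] Y [-0.2466 -0.0985] Z 0.1681 rect ((0.6264410614967346, -0.17269273102283478), (0.15160122513771057, 0.10242360830307007), 89.7657699584961)
scene kraft 556 X [0.5344 0.633 ] Y [-0.0839 -0.0369] Z 0.1668 rect ((0.5838582515716553, -0.06084636598825455), (0.10045401006937027, 0.0488547720015049), 0.21011748909950256)
scene row 1738 X [0.5783 0.6776] Y [-0.2462 -0.0969] Z 0.1669 rect ((0.628383457660675, -0.17112646996974945), (0.1519651710987091, 0.10266482830047607), 89.95384979248047)
t 6.62 now [ 0.4305 -0.0567  0.4018] ang 16.5 F [ 0.6  0.  -0.5] -> [-0.19 -0.06 21.18] twist 0.1
```

```bash
python3 -m crank '[[[-0.4,0,5,0],[-0.4,0,10,0],[-0.4,0,15,0],[-0.4,0,19,0],[-0.4,0,21,0]]]'
python3 -m crank '[[[0,0,0,0],[0,0.8,0,0],[0,1.5,0,0],[0,1.5,0,0]]]'
python3 -c "
from m import *
p=kraft('scene'); a=cv2.resize(p['frame'][70:230,170:350],None,fx=4,fy=3.75); cv2.imwrite('pics/c4.png',a[:,:,::-1])
go(.456,-.0605,.19)"
```

```text
t: 7.25
ee_pos: [0.4296, 0.0635, 0.1942]
tool_rot: [-1.876, -2.513, 0.001]
force: [-0.1, 0.9, 0.3]
grip_width: 1.001
gripper_force: 0.0
t: 7.75
ee_pos: [0.4452, 0.0668, 0.1972]
tool_rot: [-1.88, -2.515, -0.005]
force: [0.5, 0.3, 0.1]
grip_width: 1.0
gripper_force: 0.0
scene kraft 554 X [0.534  0.6329] Y [-0.0834 -0.0367] Z 0.1666 rect ((0.5837606191635132, -0.060424529016017914), (0.10146665573120117, 0.04886447638273239), 0.027870694175362587)
scene row 1746 X [0.578  0.6775] Y [-0.2463 -0.097 ] Z 0.167 rect ((0.5661963224411011, -0.17102736234664917), (0.22835224866867065, 0.15229155123233795), 0.007313085719943047)
t 7.8 now [ 0.4453 -0.0617  0.1971] ang 16.4 F [-0.8 -0.1 -0.2] -> [0.12 1.07 0.71] twist 0.0
```

View pics/c4.png

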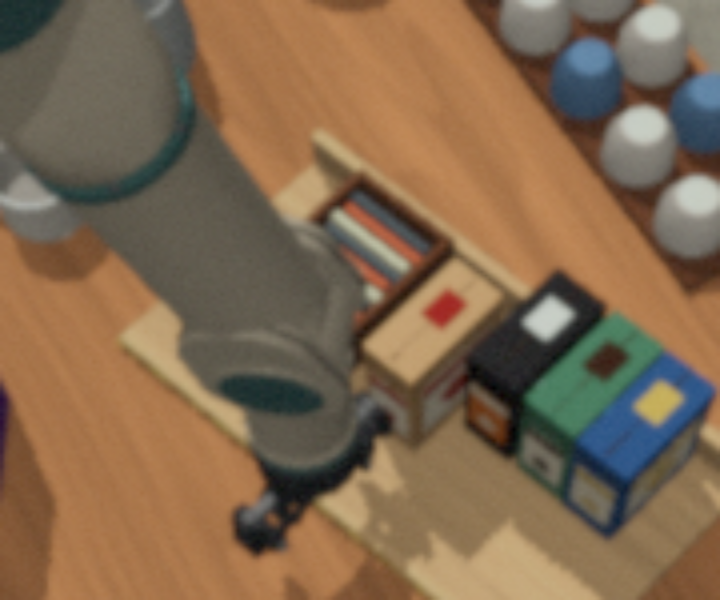

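The lead knuckle, at crop (375,415), is just in front of the carton's front face and centred on it. I'll lower slightly and push slowly.

```bash
python3 -m crank '[[[0.1,0,0.8,0],[0.1,0.2,0.8,0],[0.1,0.5,0.8,0],[0.1,0.8,0.8,0],[0.1,1.1,0.8,0]]]'
python3 -m crank '[[[0,0.3,0,0],[0,0.6,0,0],[0,0.9,0,0],[0,1.1,0,0],[0,1.2,0,0]]]'
python3 -c "
from m import *
kraft('scene')
go(.500,-.0605,.189)"
```

```text
t: 8.43
ee_pos: [0.4546, 0.0705, 0.1885]
tool_rot: [-1.88, -2.513, -0.002]
force: [0.2, -0.5, -0.0]
grip_width: 1.0
gripper_force: 0.0
t: 9.05
ee_pos: [0.466, 0.0739, 0.1884]
tool_rot: [-1.88, -2.513, -0.001]
force: [-1.3, 0.5, -0.2]
grip_width: 0.999
gripper_force: 0.0
scene kraft 558 X [0.5442 0.6432] Y [-0.0835 -0.0363] Z 0.1666 rect ((0.5948765873908997, -0.059566840529441833), (0.10233248025178909, 0.048993680626153946), 0.6123268604278564)
scene row 1767 X [0.4733 0.6773] Y [-0.2461 -0.0967] Z 0.1668 rect ((0.5655080676078796, -0.17134708166122437), (0.15175414085388184, 0.22870782017707825), 89.97514343261719)
t 9.1 now [ 0.4679 -0.0607  0.1884] ang 16.4 F [-0.9 -0.3  0.1] -> [ 0.02  3.21 -0.07] twist -0.0
```

```bash
python3 -m crank '[[[0,0.4,0,0],[0,0.8,0,0],[0,1.2,0,0],[0,1.5,0,0],[0,1.6,0,0]]]'
python3 -m crank '[[[0,0.3,0,0],[0,0.6,0,0],[0,0.9,0,0],[0,1.2,0,0],[0,1.2,0,0]]]'
python3 -c "
from m import *
kraft('scene')
go(.502,-.0605,.189)"
```

```text
t: 9.72
ee_pos: [0.4814, 0.0784, 0.1884]
tool_rot: [-1.88, -2.513, -0.002]
force: [-2.2, -0.7, -0.8]
grip_width: 0.999
gripper_force: 0.0
t: 10.35
ee_pos: [0.4932, 0.0818, 0.1884]
tool_rot: [-1.881, -2.514, -0.002]
force: [0.4, -0.6, 0.1]
grip_width: 0.997
gripper_force: 0.0
scene kraft 570 X [0.4613 0.6723] Y [-0.0845 -0.0367] Z 0.1665 rect ((0.566916823387146, -0.060723185539245605), (0.2131640911102295, 0.04928825795650482), 1.1789922714233398)
scene row 1769 X [0.4975 0.6775] Y [-0.2463 -0.0966] Z 0.1669 rect ((0.5782960653305054, -0.1709078848361969), (0.20534303784370422, 0.1525392383337021), 0.0880129411816597)
t 10.4 now [ 0.4962 -0.0608  0.1885] ang 16.4 F [ 0.2  0.  -0.5] -> [ 0.03  0.58 -0.05] twist -0.0
```

```bash
sed -i 's/B\[:,0\]>.45)/B[:,0]>.565)/' m.py
python3 -m crank '[[[0,0.2,0,0],[0,0.35,0,0],[0,0.5,0,0],[0,0.5,0,0]]]'
python3 -c "
from m import *
kraft('scene');kraft('top')
go(.502,-.0605,.189)"
```

```text
t: 10.9
ee_pos: [0.4977, 0.0831, 0.1884]
tool_rot: [-1.88, -2.513, -0.002]
force: [-1.6, -0.6, -0.0]
grip_width: 1.002
gripper_force: 0.0
scene kraft 537 X [0.5776 0.6759] Y [-0.0835 -0.0367] Z 0.1665 rect ((0.6270928978919983, -0.059384241700172424), (0.10257375240325928, 0.04902959242463112), 0.571864664554596)
scene row 1735 X [0.5782 0.6782] Y [-0.2463 -0.0972] Z 0.1669 rect ((0.6284350752830505, -0.17147567868232727), (0.15244227647781372, 0.10298937559127808), 89.91175079345703)
top kraft 278 X [0.5965 0.6741] Y [-0.0839 -0.037 ] Z 0.1684 rect ((0.632051944732666, -0.06054329872131348), (0.08756997436285019, 0.04744124785065651), 0.6653560996055603)
top row 1110 X [0.5762 0.6757] Y [-0.247  -0.0985] Z 0.1684 rect ((0.6266811490058899, -0.17274966835975647), (0.10347024351358414, 0.15215222537517548), 0.7123061418533325)
t 11.0 now [ 0.5009 -0.0608  0.1884] ang 16.4 F [-1.1 -0.4 -0.2] -> [ 0.03  0.11 -0.06] twist -0.0
```

About 1.2 mm remains, so a small final nudge, then withdraw and check.

```bash
python3 -m crank '[[[0,0.12,0,0],[0,0.12,0,0],[0,-1,0,0],[0,-3.5,0,0],[0,-6,0,0]]]'
python3 -m crank '[[[0,-0.5,-5,0],[0,-0.5,-10,0],[0,-0.5,-15,0],[4,-0.5,-20,0],[9,-0.5,-20,0]]]'
python3 -m crank '[[[5,0,0,0],[10,0,0,0],[15,0,0,0],[18,0,0,0],[18,0,0,0]]]'
python3 -c "
from m import *
p=kraft('scene');kraft('top'); a=cv2.resize(p['frame'][70:230,170:350],None,fx=4,fy=3.75); cv2.imwrite('pics/c5.png',a[:,:,::-1])
print(read_state()['force'])"
```

```text
t: 11.62
ee_pos: [0.4391, 0.0659, 0.1887]
tool_rot: [-1.881, -2.514, -0.002]
force: [0.9, -0.6, -0.3]
grip_width: 1.002
gripper_force: 0.0
t: 12.25
ee_pos: [0.4111, 0.1505, 0.3918]
tool_rot: [1.885, 2.512, 0.013]
force: [1.4, 1.2, -1.7]
grip_width: 1.0
gripper_force: 0.0
t: 12.88
ee_pos: [0.3581, 0.3254, 0.3888]
tool_rot: [-1.873, -2.517, -0.002]
force: [-0.6, 0.5, -0.2]
grip_width: 1.001
gripper_force: 0.0
scene kraft 548 X [0.5785 0.6775] Y [-0.0835 -0.0368] Z 0.1666 rect ((0.6284496188163757, -0.05997326970100403), (0.047509077936410904, 0.10290487110614777), 89.78828430175781)
scene row 1732 X [0.5784 0.6777] Y [-0.2462 -0.097 ] Z 0.1669 rect ((0.6285462379455566, -0.1710769385099411), (0.15225358307361603, 0.1017836183309555), 89.78651428222656)
top kraft 370 X [0.5765 0.6751] Y [-0.0839 -0.0371] Z 0.1677 rect ((0.626724898815155, -0.06055312603712082), (0.1024460718035698, 0.04759488254785538), 0.5199921727180481)
top row 1121 X [0.5764 0.6753] Y [-0.2469 -0.0985] Z 0.1682 rect ((0.6261441111564636, -0.17255988717079163), (0.10380569100379944, 0.1508750170469284), 0.266130268573761)
[-0.18822274 -0.33364431 -0.35836181]
```

View pics/c5.png

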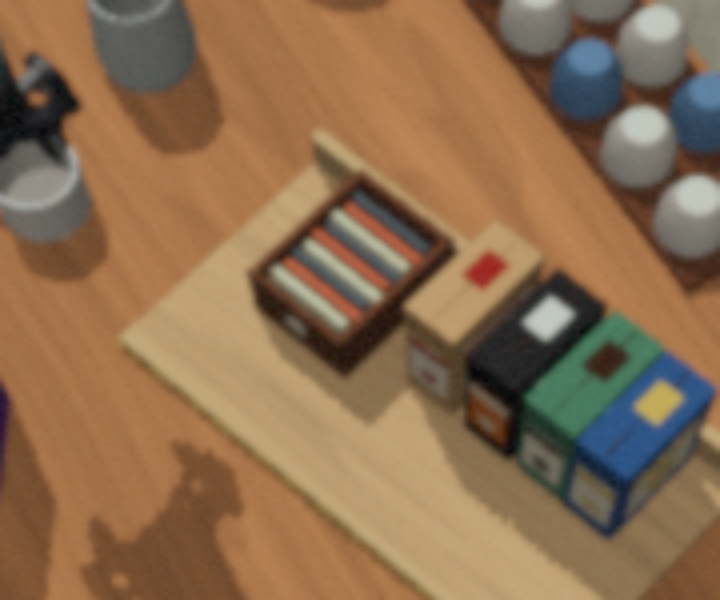

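The kraft carton, at crop (465,310), stands upright and square, level with the row. The crate and the other cartons haven't moved, and the robot is clear.

```bash
python3 -c "
from cell import *
print(sign_off())"
```

```text
the job is handed in; nothing more can be done
None
```

The kraft carton was pushed upright and slid back until it stood square and flush with the other three (within about 1 mm by the cameras), with the crate and other cartons unmoved; the final slide used the back of the opened finger, not the fingertip, and the job is handed in.

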